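# Hold the pendulum gauge at its preset tilt on the ball stud

## Robot

A 7-joint arm with a two-finger parallel gripper is mounted at the origin on the work surface. World frame = base frame: x ahead of the robot, y to its left, z up, the work surface at z = 0. Lengths are in m, angles in rad, forces in N, time in s.
With the tool pointing down it reaches from about 0.4 to 0.875 m from the base axis. Payload 19.3 kg.
Tool frame: the origin (TCP) lies midway between the tips of the shut fingers; the grasp point (between the pads) lies 19 mm behind it (bot.pinch_z is the distance from the TCP to the grasp point, in m); z points along the fingers, y is the direction in which the jaws open and shut (so a half turn about z gives the same grasp; the last joint's range is limited). The gripper opens to 85 mm and grips with 20 to 120 N. Pads are 22 mm wide; open, the fingers measure 114 mm over their backs; the gripper's body (76 mm by 85 mm) begins 54 mm behind the grasp point. The pads swing forward as they close: fully open they stand 13 mm farther back than shut.
Start: joints at [1.179, 0.521, -0.036, 1.599, 0.021, 1.021, -0.113], TCP at [0.198, -0.593, 0.198] pointing down, gripper open.
Joint ranges: [-2.91, 2.91], [-0.3, 2.13], [-1.5, 1.42], [0.17, 2.43], [-1.26, 4.41], [0.16, 1.93], [-2.52, 2.52]. Speed limits (rad/s): [1.89, 1.89, 2.39, 2.39, 3.01, 3.01, 3.01].

## Interface

Orientations are given as [roll, pitch, yaw] about the fixed x, y, z axes, in that order (R = Rz(yaw) Ry(pitch) Rx(roll)).
In Python, from workcell import bot gives the robot as it stands. The module is installed in compiled form; this text tells all that it offers.
- The arm moves only by the tool move_arm, never from a script. Its argument "moves" is text: rows parted by semicolons, each of 4 numbers parted by spaces: the shift along the tool's x, y, z in mm, then the turn about the tool's z in rad. In form: dx dy dz yaw; .... A call has exactly 10 rows; each row is the pose to reach, as a shift and turn from the pose commanded when the call began, along the tool's axes at that moment; what a row does not reach only later rows make up. A row lasts 1/12 s, in which the tool goes at most 41.7 mm and 7.16 degrees, less where a joint would pass 70% of its speed; a pose out of reach is approached as far as the arm can. A call with a gripper value outside its range is refused whole. "grip" is the opening, from 0 (shut) to 1 (fully open), set as the call begins (left out, the last holds). The fingers move at their own pace and stop on an object; "grip_force" is the grip in N (left out, the last holds). Time passes only in rows, so rows that repeat a pose let the fingers close, or fill a call up. It gives the time, the measured TCP pose, the force and the opening at its end, in the units of the state.
- bot.observe(): the state, without advancing time (a new reading comes with each control period).
- bot.grab_frame(name): name is "scene" or "top" or "wrist"; returns a dict with "frame" (400x640x3 uint8, red, green, blue), "z_map" (400x640 float32, m along the optical axis (not along the pixel's ray), 0 where there is no reading), "K" (3x3 intrinsics, pixels), "eye" and "attitude" of the camera in the world. Camera axes: x right, y up, looking along -z (the intrinsics and any distortion apply to the point x, -y, -z); pixel columns grow to the right and rows downward; lengths in m; the calibration is good to about 2 mm. A picture is of the moment at which its call begins.
- bot.job_done(): hands the job in, once; it reports no verdict.
Trained networks look in a picture, given as the dict that the camera call returned (one of the last four; its "shot" number tells which), for a name from the list of things; names that differ only in an ending like _2 or _b are one class to them, and where a whole thing is asked for, a point or a joint stands for the part that bears it (a point fixed in the world has none). Each returns a list of dicts, best first, with "conf" (0 to 1); they miss things now and then, are a little off and sometimes report something else, mostly with a low value. They report only what shows in the picture. A call takes as long as a camera call.
- bot.search_frame(picture, label): "at" ([column, row] in pixels, amid what is visible of it).
- bot.pinpoint(picture, label): "at" ([column, row] in pixels: a listed point, or the origin of a listed thing).
The state is a dict: "clock": time; "qpos": joint angles; "qd": joint speeds; "joint_efforts": joint torques, N m; "position": TCP position; "tool_rot": TCP orientation; "force": force on the tool from outside, world axes, zero at the start; "moment": the same for the moment, N m; "grip_width": finger opening in m.
Only numpy, scipy, OpenCV 4.12 (cv2) and the standard library are available. Lean on these libraries where they do the work, as an engineer would, in place of code of your own. Each camera call takes 0.05 s, during which the arm holds its last target. There are 200 camera calls.

## Task

Pick up the pendulum angle gauge and set it upright on the ball-headed stud of the stepped block, so that the ball sits in the hole under the gauge. Then, keeping it resting lightly on the ball with the dial plane vertical, rock it sideways until the swinging pointer settles on the index tab. Finish while still holding it there, steady; leave the other things on the bench where they are.

Things in the scene. Friction and masses are not known exactly. Their poses are not given: they have to be found in the camera images.
- gauge_post (a point): Centre of the square grip post (24 x 24 mm, 164 to 214 mm above the underside) on top of the loose pendulum angle gauge; this point is 189 mm above the underside, on the gauge's centre axis. Axes as gauge. Gripped across the gauge's y, the post tilts surely with the gripper.
- gauge_seat (a point): A point on the gauge's centre axis, 9.8 mm below the underside of its base plate (198.8 mm below gauge_post), with the gauge's axes. A round hole, 20 mm in diameter, goes through the middle of the base plate; when the ball of the stud sits in this hole, the ball's centre is at this point, whatever the tilt.
- ball_centre (a point): Centre of the steel ball, 28 mm in diameter, on top of the stud; 77 mm above the bench when not loaded. The stud stands in the middle of a fixed stepped aluminium block, 90 x 90 mm, one half 45 and the other 35 mm high. The ball is sprung: it sinks straight down, 1.2 N per mm, at most 6 mm.
- pointer (a joint): Angle (rad) of the swinging pointer relative to the gauge: a pendulum 98 mm long, pivot 142 mm above the underside. 0: at the middle; positive: tip towards the gauge's +y (right, seen from the front). It hangs plumb: leaning the post towards +y by an angle makes it read plus that angle. It swings about twice a second and calms in about 2 s.
- index (a joint): Angle of the index tab on the dial about the same pivot, same zero and sign as the pointer, rad; a dark tab 16 mm wide, 20 mm high just below the pointer's tip, right of the middle, preset between 0.22 and 0.36 and it stays there. The pointer is on the mark when both angles agree.
- pointer_tip (a point): Tip of the pointer, 98 mm from its pivot.
- index_mark (a point): Just over the middle of the index tab's upper edge, 98 mm from the pivot, 2 mm above the tab: where the pointer's tip should come to rest.
- gauge: The gauge, 0.33 to 0.51 kg, standing on the bench at the start: base plate 60 (x) x 140 (y) x 10 mm, on it a white dial panel 140 mm wide in a dark frame, up to 164 mm high, then the post. Origin: centre of the underside. x: dial normal, out of the front (side with pointer and ticks); z: up along the post; y: to the right for a person who looks at the dial's front.
- stud: The sprung ball stud; origin at the ball's centre.
- wash_bottle: Bystander: white wash bottle with a spout, 60 mm in diameter, 178 mm high; origin at the centre of its underside.
- profile_offcut: Bystander: offcut of aluminium I-profile, 30 x 80 x 30 mm high; origin at the centre of its underside.
- dish: Bystander: glass dish, 70 mm in diameter, 28 mm high; origin at the centre of its underside.
- driver: Bystander: screwdriver lying down, 160 mm long; origin near its middle, on the bench.

How it is judged:
On the way, in this order (a step that is already met when the one before it is completed fails the run):
1. the gauge is lifted off the bench in the fingers (height (world z) of gauge above 0.03 m and contact force between the fingers and gauge above 1 N), for 0.2 s.
2. the gauge rests upright (within about 7 degrees) on the ball, still held (distance between gauge_seat and ball_centre below 0.005 m and contact force between gauge and stud above 0.3 N and contact force between the fingers and gauge above 1 N and angle between gauge's own z axis and vertical below 0.12 rad), for 0.2 s.
3. rocked on the ball until the pointer is on the index tab (distance between gauge_seat and ball_centre below 0.005 m and contact force between gauge and stud above 0.3 N and distance between pointer_tip and index_mark below 0.008 m), for 0.3 s.
At the end, for the whole second after the job is handed in: For the last second: the gauge is held in the fingers and rests on the ball (seat within 5 mm of the ball's centre, contact 0.3 to 20 N), its dial plane within about 11 degrees of vertical, the pointer's tip within 8 mm of the middle of the index tab and at rest (under 0.2 rad/s), the gauge still (all of step 3 and contact force between gauge and stud below 20 N and contact force between the fingers and gauge above 1 N and velocity of joint pointer between -0.2 and 0.2 rad/s and angle between gauge's own x axis and vertical between 1.37 and 1.77 rad and linear speed of gauge below 0.02 m/s); the arm keeps its last pose, push and grip.
It fails at once if the stud is pressed hard (over 30 N) (contact force between gauge and stud above 30 N).
It fails at once if a bystander is pushed away (over 20 mm) (distance of any of wash_bottle, profile_offcut, dish, driver from where it was at the start of the episode above 0.02 m).
It also fails if it takes over 48 s, if anything falls off the work surface, if the arm or the gripper's body presses on something with over 40 N, if the wrist force passes 120 N, or if a joint passes its speed limit or range.

## Working session

There is one attempt and no reset: what is moved stays moved. The work goes in short steps, Python scripts to look and compute and a tool call to move; the robot and the scene stay as the last step left them, time stands still between calls to the robot, and variables do not carry over. Pictures are saved under pics/ and viewed, about 8 in all and at most 12, crops included, and the job is handed in when it is done.

Besides the shell and the picture viewer there is one more tool, called after "Emit:" as name(argument=value, ...), one argument or row to a line, values as JSON. move_arm: Moves the arm, as the interface text tells. Its arguments: {"type":"object","properties":{"moves":{"type":"string"},"grip":{"type":"number"},"grip_force":{"type":"number"}},"required":["moves"]}

```bash
mkdir -p pics; cat > h.py <<'E'
import numpy as np, cv2
from workcell import bot
from scipy.spatial.transform import Rotation as R
def att(d):
    a=np.array(d["attitude"],float)
    return a if a.shape==(3,3) else R.from_euler("xyz",a).as_matrix()
def world(d,uv,z=None,plane=None):
    """pixel -> world by depth z or by plane height"""
    K=np.array(d["K"]);u,v=uv
    r=np.array([(u-K[0,2])/K[0,0],-(v-K[1,2])/K[1,1],-1.]); e=np.array(d["eye"])
    w=att(d)@r
    if plane is not None: return e+w*(plane-e[2])/w[2]
    if z is None: z=d["z_map"][int(round(v)),int(round(u))]
    return e+w*z
def cloud(d):
    K=np.array(d["K"]);v,u=np.mgrid[0:400,0:640];z=d["z_map"]
    p=np.stack([(u-K[0,2])/K[0,0]*z,-(v-K[1,2])/K[1,1]*z,-z],-1)@att(d).T+np.array(d["eye"])
    p[z==0]=np.nan
    return p
def proj(d,p):
    c=att(d).T@(np.array(p)-np.array(d["eye"]));K=np.array(d["K"])
    return np.array([K[0,2]+K[0,0]*c[0]/-c[2],K[1,2]-K[1,1]*c[1]/-c[2]])
def save(d,n): cv2.imwrite("pics/"+n,d["frame"][:,:,::-1])
E
python3 - <<'E'
from h import *
print(bot.observe())
for n in ["scene","top"]:
    d=bot.grab_frame(n); save(d,n+"0.png"); print(n,d["K"],d["eye"],d["attitude"])
    for l in ["gauge_post","gauge","ball_centre","pointer_tip","index_mark","wash_bottle","profile_offcut","dish","driver"]:
        h={"gauge_post":.189,"ball_centre":.077,"pointer_tip":.044,"index_mark":.05}.get(l,0)
        for r in bot.pinpoint(d,l)[:2]: print(l,round(r["conf"],2),np.round(r["at"]),np.round(world(d,r["at"],plane=h),3))
E
```

```text
{'clock': 0.0, 'qpos': array([ 1.17878803,  0.52201757, -0.03632996,  1.59998483,  0.02120602,
        1.02112299, -0.11279586]), 'qd': array([-0.00165772,  0.00233167, -0.00023815,  0.00036895,  0.00021484,
       -0.00025406,  0.00235151]), 'joint_efforts': array([-3.97163903e-04, -9.27116776e+01,  1.97961174e+00, -3.69925368e+01,
        1.77541684e-02,  8.30771634e-03, -3.55557188e-05]), 'position': array([ 0.19752015, -0.59257342,  0.19723182]), 'tool_rot': array([-3.14044837e+00,  8.63130146e-05,  3.21807460e-01]), 'force': array([ 0.28800941, -0.51460646, -1.64199642]), 'moment': array([-0.0019379 ,  0.01049359, -0.03266187]), 'grip_width': 0.08544366656936785}
scene [[427.52499349   0.         315.62863895]
 [  0.         427.52499349 200.47964246]
 [  0.           0.           1.        ]] [1.18872075 0.43272909 0.67104244] [ 0.95510071 -0.01550526  2.17793964]
gauge_post 0.91 [434. 206.] [0.504 0.246 0.189]
gauge 0.69 [419. 278.] [0.511 0.248 0.   ]
pointer_tip 0.59 [241. 184.] [ 0.512 -0.269  0.044]
pointer_tip 0.43 [423. 263.] [0.509 0.249 0.044]
index_mark 0.56 [434. 261
[... 199 characters left out ...]
0.156  0.   ]
driver 0.37 [424. 265.] [0.467 0.24  0.   ]
top [[458.52537332   0.         320.38631179]
 [  0.         458.52537332 192.06214454]
 [  0.           0.           1.        ]] [ 0.47412424 -0.02039834  0.98022025] [ 0.10484156  0.02606465 -1.54439668]
gauge_post 0.9 [176. 216.] [0.508 0.252 0.189]
gauge 0.57 [208. 219.] [0.513 0.247 0.   ]
ball_centre 0.57 [441. 207.] [ 0.545 -0.232  0.077]
ball_centre 0.57 [210. 222.] [0.504 0.224 0.077]
pointer_tip 0.68 [445. 204.] [ 0.554 -0.247  0.044]
wash_bottle 0.56 [334. 292.] [ 0.367 -0.026  0.   ]
profile_offcut 0.65 [318. 222.] [0.513 0.012 0.   ]
dish 0.77 [245. 124.] [0.723 0.177 0.   ]
driver 0.95 [395. 123.] [ 0.731 -0.151  0.   ]
```

View pics/scene0.png

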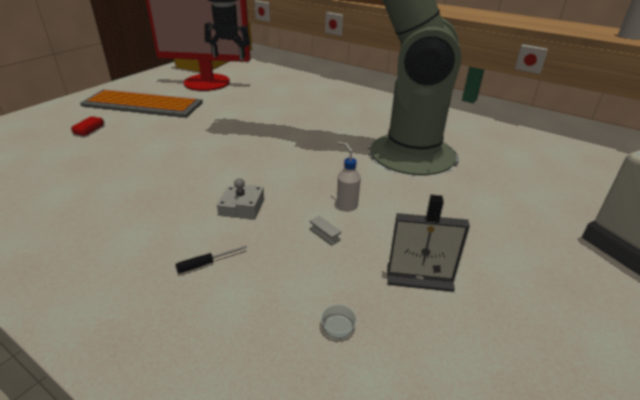

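View pics/top0.png

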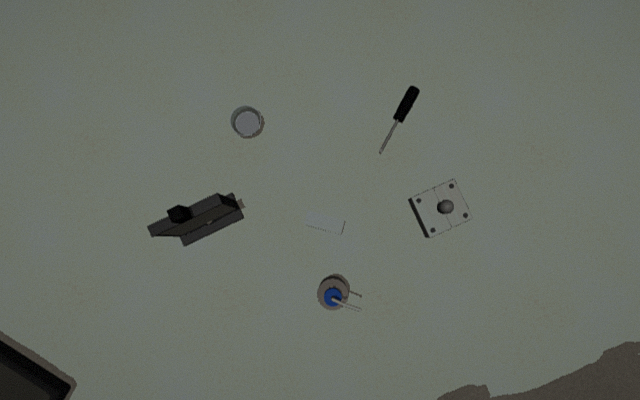

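```bash
python3 - <<'E'
from h import *
from scipy.optimize import least_squares
for n in ["scene","top"]:
    d=bot.grab_frame(n); p=cloud(d).reshape(-1,3); p=p[~np.isnan(p[:,0])]
    g=p[np.hypot(p[:,0]-.508,p[:,1]-.25)<.11]
    for lo,hi in [(.172,.205),(.205,.225),(.155,.168),(.03,.15)]:
        q=g[(g[:,2]>lo)&(g[:,2]<hi)][:,:2]
        if len(q)<5: print(lo,len(q)); continue
        r=cv2.minAreaRect(q.astype(np.float32)*1000)
        w,v=np.linalg.eigh(np.cov(q.T)); a=v[:,1]*np.sign(v[1,1])
        print(n,lo,len(q),"mean",q.mean(0).round(4),"rect",np.round(r[0],1),np.round(r[1],1),round(r[2],1),"yaw(y axis)",round(np.arctan2(-a[0],a[1]),3))
    b=p[(np.hypot(p[:,0]-.545,p[:,1]+.235)<.025)&(p[:,2]>.068)&(p[:,2]<.1)]
    f=lambda x:np.linalg.norm(b-x,axis=1)-.014
    s=least_squares(f,[.545,-.235,.077],loss="soft_l1",f_scale=.002); print("ball",len(b),s.x.round(4),np.abs(f(s.x)).mean().round(4))
    for r in bot.search_frame(d,"stud")[:2]: print(r,world(d,r["at"],plane=.077).round(3))
    if n=="scene": print("ball px",world(d,(239,183.5),plane=.077).round(4))
    else: print("ball px",world(d,(445.5,206.5),plane=.077).round(4))
E
```

```text
scene 0.172 212 mean [0.5217 0.2515] rect [519.6 246.2] [33.4 17.7] 73.0 yaw(y axis) 0.117
scene 0.205 139 mean [0.5162 0.2498] rect [512.7 248.5] [25.1 23.3] 28.0 yaw(y axis) -0.764
scene 0.155 588 mean [0.5161 0.2508] rect [513.3 249.2] [ 25.8 139.2] 27.4 yaw(y axis) 0.473
scene 0.03 3169 mean [0.5103 0.2503] rect [514.4 250.1] [ 23.3 140.8] 26.8 yaw(y axis) 0.469
ball 94 [ 0.5457 -0.2407  0.0765] 0.0011
{'at': [238.6, 182.5], 'conf': 0.49} [ 0.544 -0.243  0.077]
ball px [ 0.5469 -0.2386  0.077 ]
top 0.172 109 mean [0.5102 0.2383] rect [509.  238.6] [15.7 31.9] 71.2 yaw(y axis) 1.286
top 0.205 218 mean [0.5116 0.2453] rect [511.9 246.5] [24.5 24.9] 26.6 yaw(y axis) -0.121
top 0.155 744 mean [0.5135 0.244 ] rect [511.9 246.7] [ 24.3 140.3] 27.4 yaw(y axis) 0.478
top 0.03 739 mean [0.5106 0.2381] rect [506.4 241.8] [ 20.  139.9] 34.4 yaw(y axis) 0.508
ball 164 [ 0.546  -0.2421  0.0756] 0.0009
{'at': [448.4, 206.5], 'conf': 0.7} [ 0.546 -0.246  0.077]
ball px [ 0.5459 -0.2404  0.077 ]
```

Emit:
move_arm(
  moves="20 -10 -40 -0.1; 60 -40 -80 -0.2; 100 -75 -115 -0.3; 130 -105 -140 -0.4; 160 -130 -150 -0.5; 190 -155 -150 -0.6; 220 -180 -150 -0.7; 250 -200 -150 -0.8; 280 -225 -150 -0.9; 310 -250 -150 -1.0",
  grip=1,
)

```text
clock: 2.03
position: [0.3955, -0.2843, 0.3478]
tool_rot: [3.141, 0.001, 1.326]
force: [0.6, -0.5, -0.4]
grip_width: 0.0857
```

```bash
cat >> h.py <<'E'
def delta(x,y,z,yaw):
    s=bot.observe();p=s["position"];T=R.from_euler("xyz",s["tool_rot"])
    d=T.inv().apply(np.array([x,y,z])-p)*1000
    t=-(yaw-s["tool_rot"][2]); t=(t+np.pi)%(2*np.pi)-np.pi
    print("t",round(s["clock"],2),"pos",p.round(4),"rpy",s["tool_rot"].round(3),"F",s["force"].round(1),"w",round(s["grip_width"],4),"\n delta mm",d.round(1),"turn",round(t,3))
E
python3 -c "
from h import *
delta(.512,.2475,.30,2.044)"
```

```text
t 2.03 pos [ 0.3955 -0.2843  0.3478] rpy [3.141e+00 1.000e-03 1.326e+00] F [ 0.6 -0.5 -0.4] w 0.0857 
 delta mm [544.2 -15.7  47.4] turn -0.718
```

Emit:
move_arm(
  moves="40 10 0 -0.07; 80 25 0 -0.14; 120 40 0 -0.22; 160 50 0 -0.3; 200 55 0 -0.37; 240 60 0 -0.45; 280 60 0 -0.52; 320 55 0 -0.6; 355 45 10 -0.66; 390 35 20 -0.718",
)

```text
clock: 2.87
position: [0.5248, 0.0854, 0.3272]
tool_rot: [3.141, 0.0, 2.043]
force: [1.4, 0.2, -0.3]
grip_width: 0.0855
```

```bash
python3 -c "
from h import *
delta(.512,.2475,.28,2.044)"
```

```text
t 2.87 pos [0.5248 0.0854 0.3272] rpy [3.141 0.    2.043] F [ 1.4  0.2 -0.3] w 0.0855 
 delta mm [150.2  62.3  47.3] turn -0.001
```

Emit:
move_arm(
  moves="20 8 5 0; 45 18 12 0; 75 31 22 0; 105 44 32 0; 130 55 42 0; 145 60 47 0; 150 62 47 0; 150 62 47 0; 150 62 47 0; 150 62 47 0",
)

```text
clock: 3.7
position: [0.5129, 0.2438, 0.2806]
tool_rot: [3.141, 0.001, 2.038]
force: [-0.1, -0.9, -0.4]
grip_width: 0.0856
```

```bash
python3 - <<'E'
from h import *
d=bot.grab_frame("wrist"); save(d,"w1.png")
for r in bot.pinpoint(d,"gauge_post")[:2]: print(r,world(d,r["at"],plane=.189))
p=cloud(d).reshape(-1,3); p=p[~np.isnan(p[:,0])]
g=p[np.hypot(p[:,0]-.512,p[:,1]-.2475)<.03]
q=g[(g[:,2]>.2)&(g[:,2]<.225)]; print(len(q), q[:,2].max() if len(q) else 0)
if len(q): print(cv2.minAreaRect(q[:,:2].astype(np.float32)*1000))
delta(.512,.2475,.176,2.044)
E
```

```text
{'at': [316.7, 182.9], 'conf': 0.59} [0.51103523 0.24799965 0.189     ]
{'at': [153.9, 267.8], 'conf': 0.42} [0.41611437 0.11257992 0.189     ]
1040 0.21693225546241798
((511.5954284667969, 247.53196716308594), (23.529104232788086, 23.852771759033203), 27.121341705322266)
t 3.8 pos [0.5128 0.2439 0.2806] rpy [3.141e+00 1.000e-03 2.038e+00] F [ 0.1 -0.9 -0.5] w 0.085 
 delta mm [  3.6   0.8 104.6] turn -0.006
```

View pics/w1.png

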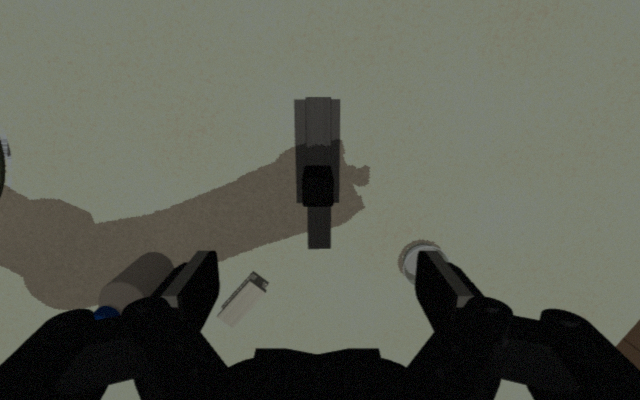

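Wrist view: the post (318,185) stands centred between the open fingers, and depth confirms (0.5116, 0.2475). Descending.

Emit:
move_arm(
  moves="0 0 15 -0.003; 0 0 35 -0.003; 0 0 55 -0.003; 0 0 72 -0.003; 0 0 86 -0.003; 0 0 96 -0.003; 0 0 102 -0.003; 0 0 104 -0.003; 0 0 104 -0.003; 0 0 104 -0.003",
)

```text
clock: 4.63
position: [0.5126, 0.2453, 0.1769]
tool_rot: [3.141, 0.0, 2.043]
force: [-0.4, 0.1, 0.6]
grip_width: 0.0854
```

Emit:
move_arm(
  moves="0 0 0 0; 0 0 0 0; 0 0 0 0; 0 0 0 0; 0 0 0 0; 0 0 0 0; 0 0 0 0; 0 0 0 0; 0 0 0 0; 0 0 0 0",
  grip=0,
  grip_force=40,
)

```text
clock: 5.47
position: [0.5126, 0.2453, 0.1764]
tool_rot: [3.141, 0.0, 2.043]
force: [1.4, 0.0, 6.2]
grip_width: 0.0224
```

```bash
python3 - <<'E'
from h import *
delta(.512,.2475,.176,2.044)
E
```

```text
t 5.47 pos [0.5126 0.2453 0.1764] rpy [3.141 0.    2.043] F [1.4 0.  6.2] w 0.0224 
 delta mm [2.2 0.5 0.4] turn -0.001
```

Emit:
move_arm(
  moves="0 0 -3 0; 0 0 -10 0; 0 0 -20 0; 0 0 -35 0; 0 0 -50 0; 0 0 -68 0; 0 0 -86 0; 0 0 -104 0; 0 0 -120 0; 0 0 -130 0",
)

```text
clock: 6.3
position: [0.5124, 0.2455, 0.3086]
tool_rot: [3.14, -0.0, 2.043]
force: [0.5, -0.2, -3.8]
grip_width: 0.0218
```

```bash
python3 - <<'E'
from h import *
delta(.546,-.241,.31,2.044)
E
```

```text
t 6.3 pos [0.5124 0.2455 0.3086] rpy [ 3.14  -0.     2.043] F [ 0.5 -0.2 -3.8] w 0.0218 
 delta mm [-448.5 -191.3   -1.8] turn -0.001
```

Emit:
move_arm(
  moves="-8 -3 0 0; -28 -12 0 0; -55 -24 0 0; -85 -36 0 0; -115 -49 0 0; -145 -62 0 0; -175 -75 0 0; -205 -87 0 0; -235 -100 0 0; -262 -112 0 0",
)

```text
clock: 7.13
position: [0.5309, -0.042, 0.3054]
tool_rot: [-3.14, -0.0, 2.042]
force: [0.4, 1.0, -3.7]
grip_width: 0.0221
```

Emit:
move_arm(
  moves="-25 -10 0 0; -52 -22 0 0; -80 -34 0 0; -106 -45 0 0; -130 -55 0 0; -150 -64 0 0; -166 -71 0 0; -178 -76 0 0; -184 -78 0 0; -186 -79 0 0",
)

```text
clock: 7.97
position: [0.5456, -0.2415, 0.3056]
tool_rot: [-3.141, -0.001, 2.042]
force: [0.4, 0.0, -3.6]
grip_width: 0.0225
```

Emit:
move_arm(
  moves="0 0 0 0; 0 0 0 0; 0 0 0 0; 0 0 0 0; 0 0 0 0; 0 0 0 0; 0 0 0 0; 0 0 0 0; 0 0 0 0; 0 0 0 0",
)

```text
clock: 8.8
position: [0.5459, -0.2407, 0.3062]
tool_rot: [3.142, 0.0, 2.043]
force: [-0.3, -0.0, -3.2]
grip_width: 0.0219
```

```bash
cat >> h.py <<'E'
def gauge(d,c,zt):
    """post/panel fit, c: approx xy of post, zt: approx height of the post's top"""
    p=cloud(d).reshape(-1,3); p=p[~np.isnan(p[:,0])]
    g=p[np.hypot(p[:,0]-c[0],p[:,1]-c[1])<.09]
    for lo,hi in [(-.21,-.16),(-.16,-.11),(-.11,-.066),(-.062,-.05)]:
        q=g[(g[:,2]>zt+lo)&(g[:,2]<zt+hi)]
        if len(q)<10: continue
        r=cv2.minAreaRect(q[:,:2].astype(np.float32)*1000); print(" band",lo,len(q),np.round(r[0],1),np.round(r[1],1),round(r[2],1))
E
python3 - <<'E'
from h import *
delta(.546,-.241,.31,2.044)
for n in ["scene","top"]:
    d=bot.grab_frame(n); save(d,n+"2.png"); print(n)
    gauge(d,(.546,-.241),.347)
    for l in ["gauge_post","gauge_seat","gauge","index_mark","pointer_tip"]:
        h={"gauge_post":.322,"gauge_seat":.123,"gauge":.133,"pointer_tip":.177,"index_mark":.18}.get(l)
        for r in bot.pinpoint(d,l)[:2]: print(l,round(r["conf"],2),np.round(r["at"],1),world(d,r["at"],plane=h).round(4))
E
```

```text
t 8.8 pos [ 0.5459 -0.2407  0.3062] rpy [3.142 0.    2.043] F [-0.3 -0.  -3.2] w 0.0219 
 delta mm [-0.3  0.  -3.8] turn -0.001
scene
 band -0.21 1418 [ 549.  -235.6] [ 59.2 141.1] 28.8
 band -0.16 1148 [ 548.4 -235.8] [ 22.  141.6] 27.7
 band -0.11 1096 [ 548.3 -235.8] [ 21.7 141.5] 27.3
 band -0.062 357 [ 547.1 -236.1] [ 25.9 141.5] 27.4
gauge_post 0.73 [230.8  90.2] [ 0.5445 -0.2362  0.322 ]
gauge_seat 0.7 [237.9 167.1] [ 0.5433 -0.2402  0.123 ]
gauge_seat 0.47 [349.6 206.6] [0.5229 0.0708 0.123 ]
gauge 0.9 [239.4 164.8] [ 0.5448 -0.2325  0.133 ]
index_mark 0.5 [246.9 148.1] [ 0.5328 -0.214   0.18  ]
pointer_tip 0.52 [235.5 150.8] [ 0.5548 -0.2305  0.177 ]
top
 band -0.21 1209 [ 545.4 -239.1] [ 59.9 140.5] 27.2
 band -0.16 70 [ 515.1 -176.1] [19.7  1.4] 26.6
 band -0.11 79 [ 515.3 -176. ] [19.8  3.2] 19.3
 band -0.062 635 [ 538. -223.] [ 21.9 105.6] 27.6
gauge_post 0.81 [482.4 194.7] [ 0.5446 -0.2332  0.322 ]
gauge_seat 0.79 [449.7 204.1] [ 0.5469 -0.237   0.123 ]
gauge 0.67 [452.8 207.4] [ 0.5401 -0.2401  0.133 ]
index_mark 0.75 [395.6 120.8] [ 0.6882 -0.1276  0.18  ]
pointer_tip 0.6 [449.8 201.8] [ 0.5464 -0.2236  0.177 ]
```

View pics/scene2.png

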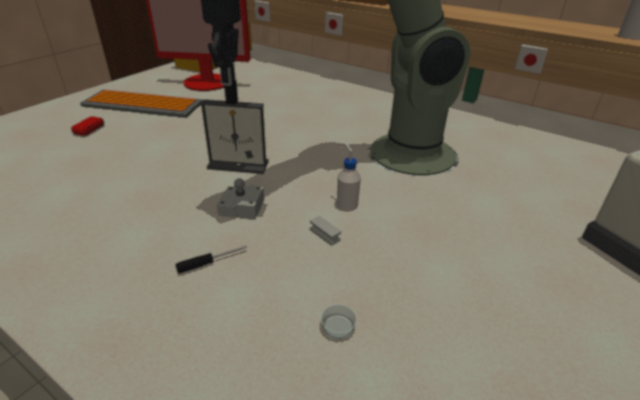

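Emit:
move_arm(
  moves="0 0 4 0; -1 -1 10 0; -2 -1 17 0; -2.5 -1.5 23 0; -2.5 -1.5 28 0; -2.5 -1.5 32 0; -2.5 -1.5 35 0; -2.5 -1.5 37 0; -2.5 -1.5 38 0; -2.5 -1.5 38 0",
)

```text
clock: 10.23
position: [0.5457, -0.2436, 0.2681]
tool_rot: [-3.142, -0.0, 2.043]
force: [-0.5, -0.1, -3.3]
grip_width: 0.0221
```

Emit:
move_arm(
  moves="0 0 1 0; 0 0 2 0; 0 0 3 0; 0 0 4 0; 0 0 5 0; 0 0 6 0; 0 0 7 0; 0 0 7 0; 0 0 7 0; 0 0 7 0",
)

```text
clock: 11.07
position: [0.5457, -0.2436, 0.2613]
tool_rot: [3.141, 0.0, 2.043]
force: [0.7, -0.7, -2.0]
grip_width: 0.0219
```

Emit:
move_arm(
  moves="0 0 0.5 0; 0 0 1 0; 0 0 1.5 0; 0 0 2 0; 0 0 2 0; 0 0 2 0; 0 0 2 0; 0 0 2 0; 0 0 2 0; 0 0 2 0",
)

```text
clock: 11.9
position: [0.5457, -0.2436, 0.2592]
tool_rot: [3.142, 0.0, 2.043]
force: [-1.1, -0.3, 0.7]
grip_width: 0.022
```

```bash
python3 - <<'E'
from h import *
delta(.5457,-.2436,.26,2.044)
for n in ["scene","top"]:
    d=bot.grab_frame(n); print(n)
    gauge(d,(.546,-.241),.300)
    if n=="scene":
        c=proj(d,(.546,-.241,.17)); x,y=np.int32(c); 
        cv2.imwrite("pics/s3.png",cv2.resize(d["frame"][max(y-75,0):y+60,x-65:x+65,::-1],None,fx=4.4,fy=4.4,interpolation=cv2.INTER_CUBIC))
E
```

```text
t 11.9 pos [ 0.5457 -0.2436  0.2592] rpy [3.142 0.    2.043] F [-1.1 -0.3  0.7] w 0.022 
 delta mm [ 0.   0.  -0.8] turn -0.001
scene
 band -0.21 1333 [ 547.6 -239.6] [ 61.9 141.9] 28.1
 band -0.16 1060 [ 547.8 -238.5] [ 21.1 140.6] 26.8
 band -0.11 1015 [ 547.9 -238.3] [ 23.5 140.7] 27.2
 band -0.062 347 [ 546.4 -239. ] [ 26.1 140. ] 26.4
top
 band -0.21 1043 [ 545.5 -241.9] [ 59.9 140.4] 27.2
 band -0.16 66 [ 515.4 -179.1] [19.7  2.9] 20.1
 band -0.11 64 [ 515.  -179.1] [19.8  2.1] 22.8
 band -0.062 534 [ 536.3 -223.2] [22.1 99.3] 27.2
```

View pics/s3.png

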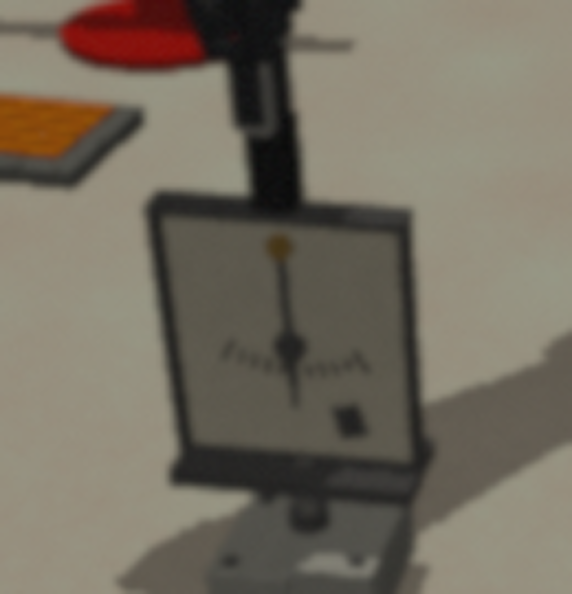

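```bash
cat >> h.py <<'E'
Y=.473; GX=np.array([np.cos(Y),np.sin(Y),0]); GY=np.array([-np.sin(Y),np.cos(Y),0])
def plane_pt(d,uv,c):
    """pixel -> (gauge-y, z) on the vertical dial plane through c"""
    e=np.array(d["eye"]); w=world(d,uv,z=1.)-e
    q=e+w*(GX@(c-e))/(GX@w); return np.array([GY@(q-c),q[2]])
E
python3 - <<'E'
from h import *
d=bot.grab_frame("scene")
c=proj(d,(.546,-.241,.17)); x0,y0=np.int32(c); x0-=65;y0=max(y0-75,0)
c=np.array([.546,-.2405,0])+.010*GX
P={k:plane_pt(d,(x0+(u+.5)/4.4-.5,y0+(v+.5)/4.4-.5),c) for k,(u,v) in dict(pivot=(279,247),tip=(295,405),tab=(349,421),tabtop=(346,405),panelL=(157,203),panelR=(408,213)).items()}
for k,v in P.items():
    r=v-P["pivot"]; print(k,v.round(4),"r",np.hypot(*r).round(4),"ang",np.arctan2(r[0],-r[1]).round(3))
for l in ["pointer_tip","index_mark","index","pointer"]:
    for r in bot.pinpoint(d,l)[:2]:
        v=plane_pt(d,r["at"],c);q=v-P["pivot"]; print(l,round(r["conf"],2),np.round(r["at"],1),v.round(4),np.hypot(*q).round(4),np.arctan2(q[0],-q[1]).round(3))
E
```

```text
pivot [0.0031 0.2281] r 0.0 ang 3.142
tip [0.0027 0.1316] r 0.0965 ang -0.004
tab [0.0329 0.1241] r 0.1082 ang 0.279
tabtop [0.032  0.1344] r 0.0981 ang 0.299
panelL [-0.0606  0.2483] r 0.0669 ang -1.877
panelR [0.074  0.2531] r 0.0751 ang 1.909
pointer_tip 0.69 [235.6 166.6] [1.000e-04 1.315e-01] 0.0967 -0.032Traceback (most recent call last):
  File "<stdin>", line 9, in <module>
ValueError: it knows: ball_centre, dish, driver, gauge, gauge_post, gauge_seat, index_mark, pointer_tip, profile_offcut, stud, wash_bottle
```

Emit:
move_arm(
  moves="0 0 0 0; 2 0 0 0; 5 0 0 0; 9 0 0.2 0; 13 0 0.4 0; 17 0 0.7 0; 21 0 1 0; 25 0 1.5 0; 28.5 0 2 0; 30.5 0 2.3 0",
  grip_force=20,
)

```text
clock: 12.98
position: [0.5316, -0.216, 0.2569]
tool_rot: [-3.142, 0.0, 2.043]
force: [0.3, -0.7, 1.6]
grip_width: 0.022
```

```bash
cat >> h.py <<'E'
def tilt(d,c):
    """lean from the depth: panel points in the dial plane, by min-area rectangle"""
    p=cloud(d); q=p-c; u=q@GX; v=q@GY
    m=(np.abs(u)<.035)&(np.abs(v)<.13)&(p[...,2]>.1)&(p[...,2]<.262)
    a=np.stack([v[m],p[...,2][m]],-1).astype(np.float32)*1000
    cc=p[m][:,:]; A=np.c_[v[m],p[...,2][m],np.ones(m.sum())]
    print("n",m.sum(),"rect",cv2.minAreaRect(a),"dial plane slope(v,z)",np.linalg.lstsq(A,u[m],rcond=None)[0][:2].round(3))
def crop(d,n):
    x,y=np.int32(proj(d,(.546,-.241,.17)))
    cv2.imwrite("pics/"+n,cv2.resize(d["frame"][max(y-75,0):y+60,x-65:x+65,::-1],None,fx=4.4,fy=4.4,interpolation=cv2.INTER_CUBIC))
E
python3 - <<'E'
from h import *
delta(.5457,-.2436,.26,2.044)
d=bot.grab_frame("scene"); crop(d,"s4.png"); c=np.array([.546,-.2405,0]); tilt(d,c)
c=c+.01*GX
for l in ["pointer_tip","index_mark","gauge_seat","gauge"]:
    for r in bot.pinpoint(d,l)[:2]: print(l,round(r["conf"],2),np.round(r["at"],1),plane_pt(d,r["at"],c).round(4))
E
```

```text
t 12.98 pos [ 0.5316 -0.216   0.2569] rpy [-3.142  0.     2.043] F [ 0.3 -0.7  1.6] w 0.022 
 delta mm [-31.    0.   -3.1] turn -0.001
n 3288 rect ((14.66366195678711, 177.12704467773438), (174.67117309570312, 141.35626220703125), 82.06853485107422) dial plane slope(v,z) [-0.006  0.018]
pointer_tip 0.44 [247.5 168.7] [0.0297 0.1284]
index_mark 0.46 [252.  163.8] [0.042  0.1434]
gauge_seat 0.84 [235.8 181.3] [-0.0035  0.0884]
gauge_seat 0.17 [243.8 114.3] [0.0323 0.2711]
gauge 0.88 [238.6 183.1] [0.0033 0.0837]
```

View pics/s4.png

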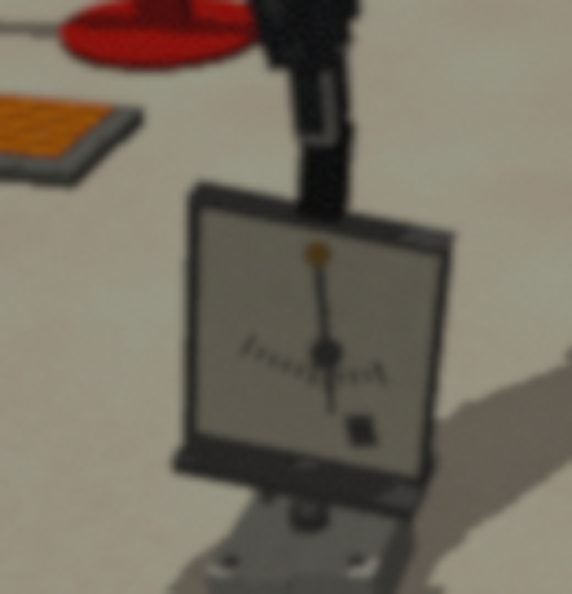

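Emit:
move_arm(
  moves="2 0 0.2 0; 5 0 0.7 0; 9 0 1.4 0; 13 0 2.2 0; 17 0 3.1 0; 21 0 4 0; 24 0 4.6 0; 26 0 5.1 0; 26.5 0 5.2 0; 26.5 0 5.2 0",
)

```text
clock: 14.07
position: [0.5197, -0.1928, 0.2517]
tool_rot: [3.142, 0.0, 2.043]
force: [-0.1, -0.1, 1.6]
grip_width: 0.0222
```

Emit:
move_arm(
  moves="0 0 0 0; 0 0 0 0; 0 0 0 0; 0 0 0 0; 0 0 0 0; 0 0 0 0; 0 0 0 0; 0 0 0 0; 0 0 0 0; 0 0 0 0",
)

```text
clock: 14.9
position: [0.5198, -0.1929, 0.2517]
tool_rot: [3.142, 0.0, 2.043]
force: [0.8, -0.1, 1.7]
grip_width: 0.022
```

Emit:
move_arm(
  moves="0 0 0 0; 0 0 0 0; 0 0 0 0; 0 0 0 0; 0 0 0 0; 0 0 0 0; 0 0 0 0; 0 0 0 0; 0 0 0 0; 0 0 0 0",
)

```text
clock: 15.73
position: [0.5197, -0.1928, 0.2517]
tool_rot: [3.142, -0.0, 2.043]
force: [0.6, 0.1, 2.0]
grip_width: 0.0224
```

```bash
python3 - <<'E'
from h import *
delta(.5457,-.2436,.26,2.044)
d=bot.grab_frame("scene"); crop(d,"s5.png"); c=np.array([.546,-.2405,0]); tilt(d,c)
c=c+.01*GX
for l in ["pointer_tip","index_mark","gauge_seat","gauge"]:
    for r in bot.pinpoint(d,l)[:2]: print(l,round(r["conf"],2),np.round(r["at"],1),plane_pt(d,r["at"],c).round(4))
E
```

```text
t 15.73 pos [ 0.5197 -0.1928  0.2517] rpy [ 3.142 -0.     2.043] F [0.6 0.1 2. ] w 0.0224 
 delta mm [-57.    0.   -8.4] turn -0.001
n 3314 rect ((26.582054138183594, 174.10531616210938), (186.7582244873047, 140.6661834716797), 75.62300872802734) dial plane slope(v,z) [-0.012  0.006]
pointer_tip 0.55 [253.3 171.5] [0.0437 0.1217]
index_mark 0.47 [252.2 167.4] [0.0418 0.1332]
gauge_seat 0.65 [237.8 183.4] [0.0011 0.0826]
gauge 0.91 [239.4 181.8] [0.0057 0.0879]
gauge 0.7 [250.9 171.8] [0.0376 0.1203]
```

View pics/s5.png

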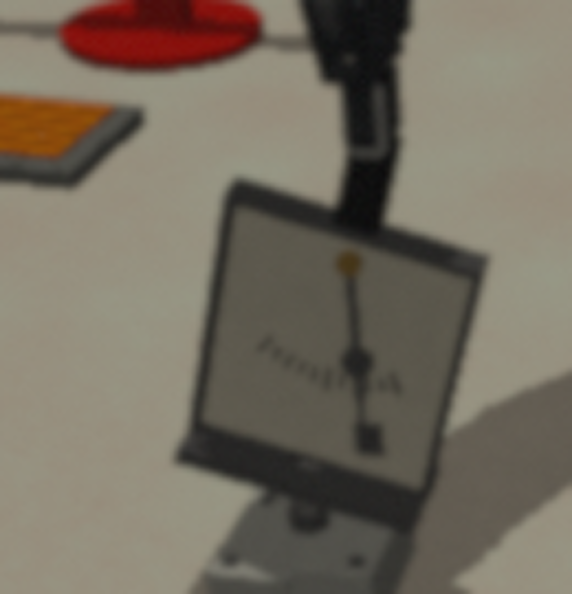

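The gauge leans about 0.25–0.28 rad. The pointer's tip (364,425) meets the tab (369,438), about 2 mm short of its middle, so I'll nudge slightly further.

Emit:
move_arm(
  moves="0.5 0 0.1 0; 1 0 0.2 0; 1.5 0 0.3 0; 2 0 0.4 0; 2.5 0 0.6 0; 3 0 0.7 0; 3.5 0 0.8 0; 4 0 0.9 0; 4 0 0.9 0; 4 0 0.9 0",
)

```text
clock: 16.82
position: [0.5179, -0.1893, 0.2508]
tool_rot: [-3.142, 0.0, 2.043]
force: [0.4, -1.0, 1.3]
grip_width: 0.0219
```

Emit:
move_arm(
  moves="0 0 0 0; 0 0 0 0; 0 0 0 0; 0 0 0 0; 0 0 0 0; 0 0 0 0; 0 0 0 0; 0 0 0 0; 0 0 0 0; 0 0 0 0",
)

```text
clock: 17.65
position: [0.5179, -0.1893, 0.2508]
tool_rot: [-3.142, -0.0, 2.043]
force: [0.6, 0.0, 1.1]
grip_width: 0.0223
```

Emit:
move_arm(
  moves="0 0 0 0; 0 0 0 0; 0 0 0 0; 0 0 0 0; 0 0 0 0; 0 0 0 0; 0 0 0 0; 0 0 0 0; 0 0 0 0; 0 0 0 0",
)

```text
clock: 18.48
position: [0.5179, -0.1893, 0.2508]
tool_rot: [-3.142, -0.0, 2.043]
force: [1.1, -1.6, 1.4]
grip_width: 0.0224
```

```bash
python3 - <<'E'
from h import *
delta(.5457,-.2436,.26,2.044)
fs=[bot.grab_frame("scene") for _ in range(6)]; d=fs[-1]; c=np.array([.546,-.2405,0]); tilt(d,c)
c=c+.01*GX
m=np.mean([f["frame"].astype(float) for f in fs],0)
# rectify the dial plane: 4 px per mm, gauge-y right, z up
g=np.float32([[-.05,.1],[.12,.1],[.12,.26],[-.05,.26]])
src=np.float32([proj(d,c+a*GY+np.array([0,0,b])) for a,b in g]); dst=np.float32([[(a+.05)*4000,(.26-b)*4000] for a,b in g])
w=cv2.warpPerspective(m.clip(0,255).astype(np.uint8),cv2.getPerspectiveTransform(src,dst),(680,600),flags=cv2.INTER_CUBIC)
w=cv2.convertScaleAbs(w,alpha=1.6)
cv2.imwrite("pics/r6.png",w[:,:,::-1])
for l in ["pointer_tip","index_mark"]:
    for r in bot.pinpoint(d,l)[:2]: print(l,round(r["conf"],2),plane_pt(d,r["at"],c).round(4))
E
```

```text
t 18.48 pos [ 0.5179 -0.1893  0.2508] rpy [-3.142 -0.     2.043] F [ 1.1 -1.6  1.4] w 0.0224 
 delta mm [-61.    0.1  -9.3] turn -0.001
n 3338 rect ((28.240753173828125, 173.849853515625), (187.98873901367188, 140.7412109375), 74.28514099121094) dial plane slope(v,z) [-0.019  0.007]
pointer_tip 0.49 [0.0436 0.1131]
index_mark 0.58 [0.0423 0.1267]
```

View pics/r6.png

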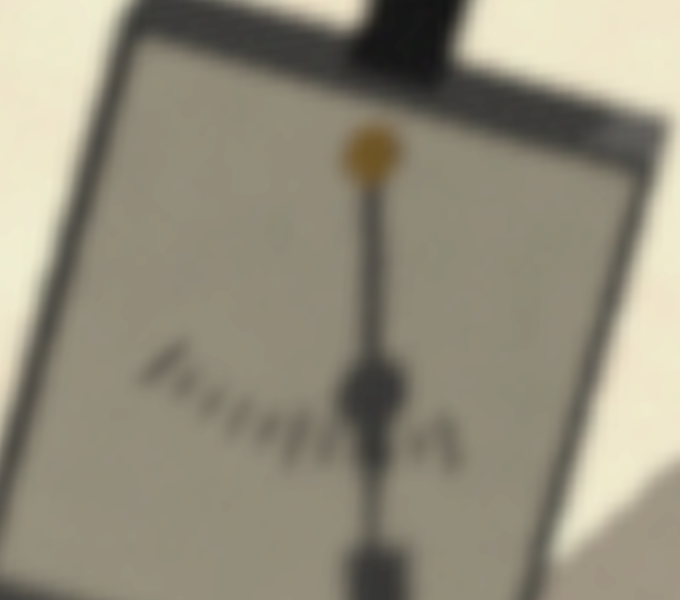

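The rectified view shows the pointer (x≈372) ending on the tab (centre ≈378). That is about 1.5 mm off, against 8 mm allowed, and everything is at rest.

```bash
python3 -c "
from h import *
print(bot.job_done())"
```

```text
the job is handed in; nothing more can be done
None
```

The gauge is seated on the ball, leaned until its pointer sits on the index tab, and still held there. I handed the job in at about 19 s of the 48 s; no verdict was reported.

**How:** The moves can only turn the tool about its own axis, so it cannot tilt. I gripped the post across the dial normal and let it pivot in the pads. After lowering the gauge onto the ball, I reduced the grip to 20 N and carried the post sideways along an arc.

**Last checks:**
- **Pointer:** the tip is about 1.5 mm from the middle of the tab, within the 8 mm allowed. It was at rest in the last picture.
- **Seat:** the contact height matched a seated ball to within about 0.5 mm. The wrist force gives roughly 4.5–5 N on the ball, allowed 0.3–20 N.
- **Dial plane:** within about 1 degree of vertical.
- **Lean:** the readings disagreed a little. The depth fit gave about 0.27 rad and the arm's travel about 0.30 rad, so I relied on the direct view of pointer and tab.
- **Bystanders:** I kept the path clear of them and saw none move up to the lowering. I did not measure them again at the end.

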